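Load the gas cartridge and hold the gas key turned

ROBOT

A 6-joint arm with a two-finger parallel gripper is mounted at the origin on the work surface. World frame = base frame: x ahead of the robot, y to its left, z up, the work surface at z = 0. Lengths are in m, angles in degrees, forces in N, time in s.
With the tool pointing down it reaches from about 0.225 to 0.875 m from the base axis. Payload 3.4 kg.
Tool frame: the origin (TCP) lies midway between the tips of the shut fingers; the grasp point (between the pads) lies hold_point_z behind it (hold_point_z is the distance from the TCP to the grasp point, in m); z points along the fingers, y is the direction in which the jaws open and shut (so a half turn about z gives the same grasp; the last joint's range is limited). The gripper opens to 85 mm and grips with 20 to 120 N. Pads are 22 mm wide; open, the fingers measure 114 mm over their backs; the gripper's body (76 mm by 85 mm) begins 54 mm behind the grasp point. The pads swing forward as they close: fully open they stand 13 mm farther back than shut.
Start: joints at [-82.391, 15.808, 86.224, -0, 77.962, -6.933], TCP at [0.144, -0.557, 0.231] pointing down, gripper open.
Joint ranges: [-165.64, 165.64], [-43.16, 119.46], [12.63, 154.43], [-67.54, 247.53], [6.08, 155.33], [-154.97, 154.97]. Speed limits (degrees/s): [147.25, 147.25, 180, 180, 180, 180].

INTERFACE

Orientations are given as [roll, pitch, yaw] about the fixed x, y, z axes, in that order (R = Rz(yaw) Ry(pitch) Rx(roll)).
In Python, from bench import get_state, get_image, camera_model, finish_job, hold_point_z gives the robot as it stands.
- The arm moves only by the tool servo_tool, never from a script. Its argument "series" is a list that holds one entry, the list of rows, each a list of 7 numbers: the opening, from 0 (shut) to 1 (fully open), then the shift along the tool's x, y, z in cm, then the turn, a rotation vector about the tool's x, y, z in degrees. A call has 1 to 20 rows; each row is the pose to reach, as a shift and turn from the pose commanded when the call began, along the tool's axes at that moment; what a row does not reach only later rows make up. A row lasts 1/8 s, in which the tool goes at most 62.5 mm and 10.7 degrees, less where a joint would pass 70% of its speed; a pose out of reach is approached as far as the arm can. A call with a gripper value outside its range is refused whole. The fingers move at their own pace and stop on an object; "newtons" is the grip in N (left out, the last holds). Time passes only in rows, so rows that repeat a pose let the fingers close. It gives the time, the measured TCP pose, the force and the opening at its end, in the units of the state.
- get_state(): the state, without advancing time (a new reading comes with each control period).
- get_image(name): name is "scene" or "top"; returns the picture (480x640x3 uint8, blue, green, red); there is no depth.
- camera_model(name): a dict with "intrinsics" (3x3 intrinsics, pixels), "world_to_cam" (4x4, takes a point from world to camera coordinates). Camera axes: x right, y up, looking along -z (the intrinsics and any distortion apply to the point x, -y, -z); pixel columns grow to the right and rows downward; lengths in m; the calibration is good to about 2 mm. A picture is of the moment at which its call begins. camera_model takes no time and is no camera call.
- finish_job(): hands the job in, once; it reports no verdict.
The state is a dict: "time": time; "qpos": joint angles; "joint_vel": joint speeds; "tau": joint torques, N m; "tcp_pos": TCP position; "tcp_rot": TCP orientation; "ft_force": force on the tool from outside, world axes, zero at the start; "moment": the same for the moment, N m; "gripper_width": opening from 0.0 (shut) to 1.0 (fully open).
Only numpy, scipy, OpenCV 4.12 (cv2) and the standard library are available. Lean on these libraries where they do the work, as an engineer would, in place of code of your own. Each camera call takes 0.05 s, during which the arm holds its last target.

TASK

Get the rooftop grill's gas ready to light: stand the gas cartridge in its round steel socket and press it down until the sprung pad underneath is fully down, then let go of it. Then take the gas key from its wooden block, work its blade past the sticky pins of the lock until its shoulder sits on the lock, turn it a quarter turn clockwise (seen from above) and finish still gripping the key, holding it turned against its spring. Leave the plate rack, glass dish, thermometer and tongs where they are.

Things in the scene. Friction and masses are not known exactly. Their poses are not given: they have to be found in the camera images.
- cartridge: Gas cartridge: plain aluminium cylinder 44 mm in diameter, 105 mm tall, standing upright and loose on the counter, about 0.25 kg; its lowest 10 mm is a narrower dark foot of 36 mm diameter. Origin: centre of the underside, z up.
- dock: Socket for the cartridge: upright steel ring fixed to the counter, 68 mm outside, bore 49 mm, 30 mm tall, on a thin round flange. Origin: centre of its underside, on the counter. Inside is a round rubber pad whose top lies 20 mm above the counter when up and 10 mm above it when fully down (the cartridge's underside is then at 10 mm).
- dock_pad (a joint): How far the socket's sprung pad is pressed down, in m: 0 up, 0.010 fully down. It is stiff: it starts to move at about 5 N and needs about 8 N (the cartridge's weight included) to reach the bottom; the cartridge's weight alone does not move it. Its friction keeps it down after release.
- key: Steel gas key upright in the wooden block, loose, 0.09 kg. Origin: centre of its shoulder's underside; z up, x along the blade's width. Below: blade 16 (x) x 6 (y) mm, 30 mm long, tip rounded. Above: shoulder 28 x 16 x 4 mm; neck 14 x 10 mm up to 16 mm; flat bow to grip, 36 mm wide (x), 12 mm thick (y), 16 to 54 mm above the origin. The same after a half turn about z.
- key_block: Wooden block fixed to the counter, 85 (x) x 65 (y) x 50 mm tall, with a loose slot in its top in which the key's blade stands; the key's shoulder rests on the top. Origin: centre of its underside. Draw the key straight up by over 30 mm to clear it.
- lock: Gas lock: upright round steel housing 84 mm across, 42 mm tall, fixed on a 110 mm square plate. Origin: centre of its underside; x along the keyway when unturned. Two pairs of sprung sticky pins stand 10 and 20 mm below the keyway's mouth, in the middle of its long sides; a straight push needs about 6 to 13 N to pass them; rocking the key 1 mm to and fro along y shoves them aside, and they stay there.
- lock_mouth (a point): Centre of the keyway's mouth, in the flat top of the brass core, 42 mm above the counter; z up, x along the keyway's length (turns with the core). Keyway: 17.8 mm (x) by 7.8 mm (y), 34 mm deep, open upward. The key goes straight down, either way round, and is home when its shoulder rests on the core's top.
- lock_core (a joint): Turn of the lock's core in rad: 0 at rest, growing clockwise seen from above, hard stop at 1.6. A spring turns it back (about 0.11 Nm at a quarter turn), so it returns when the key is let go. The key has up to about 7 degrees of play in the keyway either way.
- plate_rack: Wooden rack with three white plates upright, one piece, about 160 x 190 mm, 170 mm tall. Bystander: leave alone. Origin: centre of its underside.
- glass_dish: Empty round glass dish with lid and steel knob, 150 mm across, 86 mm tall. Bystander. Origin: centre of its underside.
- thermometer: Stainless dial thermometer lying flat: dial 50 mm across, 12 mm thick, stem out to 140 mm along its x. Bystander. Origin: under the dial's centre.
- tongs: Grey plastic salad tongs lying flat along their x, 260 mm long, 75 mm wide, 16 mm tall. Bystander. Origin: under their middle.

How it is judged:
By the outcome, as a careful person would: the job done as asked, in the order asked, and still so for the second after the job is handed in, while the arm keeps its last pose, push and grip.
It also fails if it takes over 72 s, if anything falls off the work surface, if the arm or the gripper's body presses on something with over 40 N, if the wrist force passes 120 N, or if a joint passes its speed limit or range.

## Working session

There is one attempt and no reset: what is moved stays moved. The work goes in short steps, Python scripts to look and compute and a tool call to move; the robot and the scene stay as the last step left them, time stands still between calls to the robot, and variables do not carry over. Pictures are saved under pics/ and viewed, and the job is handed in when it is done.

Besides the shell and the picture viewer there is one more tool, called after "Request:" as name(argument=value, ...), one argument or row to a line, values as JSON. servo_tool: Moves the arm, as the interface text tells. Its arguments: {"type":"object","properties":{"series":{"type":"array","items":{"type":"array","items":{"type":"array","items":{"type":"number"}}}},"newtons":{"type":"number"}},"required":["series"]}

```bash
mkdir -p pics; ls
python3 - <<'E'
from bench import *
import cv2,json
for n in("scene","top"):
    cv2.imwrite(f"pics/{n}0.png",get_image(n))
    print(n,camera_model(n))
print(get_state(),hold_point_z)
E
```

```text
pics
scene {'intrinsics': array([[546.01105069,   0.        , 320.81829673],
       [  0.        , 546.01105069, 238.79218905],
       [  0.        ,   0.        ,   1.        ]]), 'world_to_cam': array([[ 0.54280918,  0.83977889, -0.01138488, -0.30562043],
       [-0.53676902,  0.35731428,  0.76433338,  0.28418851],
       [ 0.64593902, -0.40877612,  0.64472077, -1.64222394],
       [ 0.        ,  0.        ,  0.        ,  1.        ]])}
top {'intrinsics': array([[513.60758101,   0.        , 324.15192641],
       [  0.        , 513.60758101, 242.93994572],
       [  0.        ,   0.        ,   1.        ]]), 'world_to_cam': array([[-0.01225398, -0.99987827,  0.00965891, -0.04110973],
       [ 0.99079244, -0.01083895,  0.13495501, -0.63074917],
       [-0.13483389,  0.01122371,  0.99080465, -1.43761043],
       [ 0.        ,  0.        ,  0.        ,  1.        ]])}
{'time': 0.1, 'qpos': array([-8.23888114e+01,  1.58439805e+01,  8.62856550e+01, -8.23487007e-04,
        7.79613595e+01, -6.93263006e+00]), 'joint_vel': array([-0.01179272, -0.01116747, -0.18392906, -0.06104502, -0.05658463,
       -0.00323305]), 'tau': array([ 2.63760348e-04, -4.17701268e+01, -2.46405780e+01, -2.38108260e-04,
        5.77310566e-03, -9.42040259e-07]), 'tcp_pos': array([ 0.14432609, -0.55613205,  0.23054246]), 'tcp_rot': array([-1.79909573e+02, -1.01840703e-02,  1.45439830e+01]), 'ft_force': array([0.34405168, 0.88454992, 0.23361354]), 'moment': array([-0.01435728,  0.00721186,  0.012299  ]), 'gripper_width': 1.0017801150385648} 0.0187
```

View pics/scene0.png

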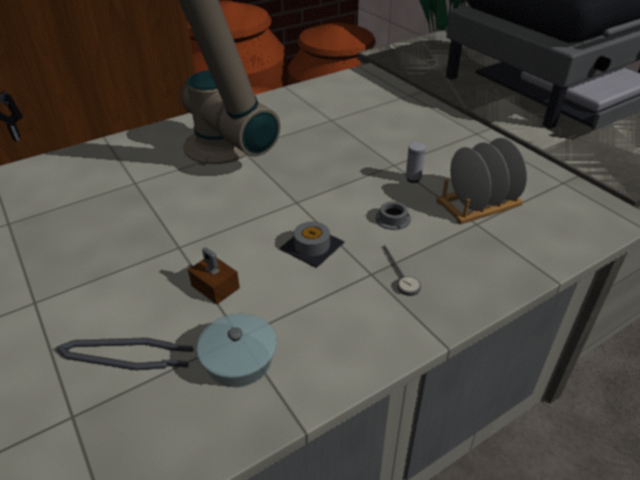

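View pics/top0.png

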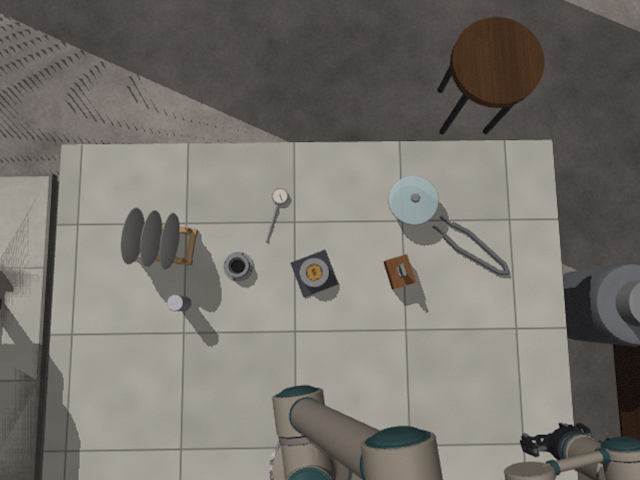

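The scene view has the cartridge at (415,163), the dock at (394,214), the lock at (313,240) and the key at (212,262). In the top view they are at (175,303), (238,265), (314,272) and (401,270). I'll zoom in on each.

Run:
```python
import cv2,numpy as np
t=cv2.imread("pics/top0.png");s=cv2.imread("pics/scene0.png")
def c(im,x,y,w=60,h=60,k=6): return cv2.resize(im[y-h//2:y+h//2,x-w//2:x+w//2],None,fx=k,fy=k,interpolation=cv2.INTER_CUBIC)
a=np.hstack([c(t,400,271,44,44,9),c(t,314,272,44,44,9)])
b=np.hstack([c(s,212,272,66,48,6),c(s,313,240,66,48,6)])
b=cv2.resize(b,(a.shape[1],int(b.shape[0])))
cv2.imwrite("pics/z1.png",cv2.convertScaleAbs(cv2.resize(np.vstack([a,b]),(790,600)),alpha=1.6))
a=np.hstack([c(t,175,303,44,44,9),c(t,238,265,44,44,9)])
b=np.hstack([c(s,415,163,66,48,6),c(s,394,214,66,48,6)])
cv2.imwrite("pics/z2.png",cv2.convertScaleAbs(cv2.resize(np.vstack([a,b]),(790,600)),alpha=1.6))
```

```text
(no output)
```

View pics/z1.png

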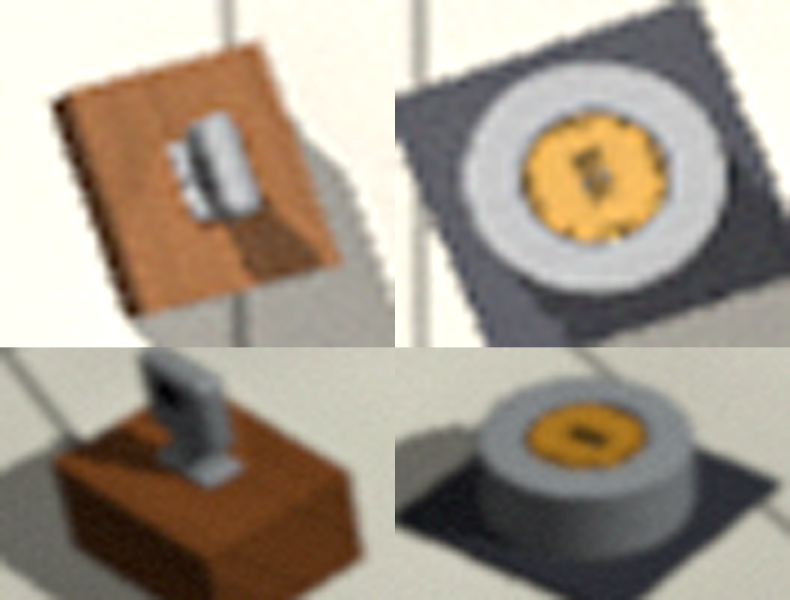

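View pics/z2.png

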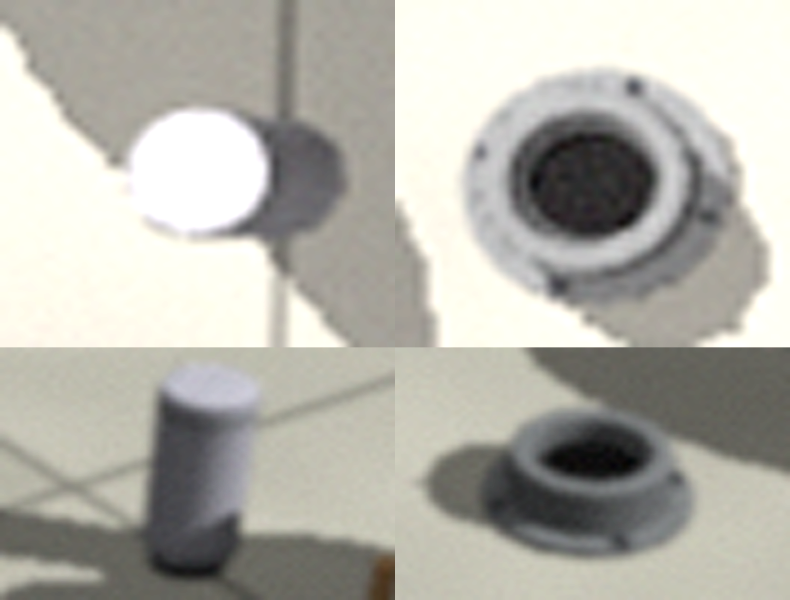

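Zoom: the cartridge is bright, the dock rim is clear, and the lock has a brass core with a dark keyway. The key is a grey bow on the brown block. Now I'll measure with masks.

```bash
cat > h.py <<'E'
import cv2,numpy as np
from bench import camera_model
def ray(n,u,v,z):
    m=camera_model(n);K=m["intrinsics"];T=m["world_to_cam"];R=T[:3,:3]
    d=R.T@np.array([(u-K[0,2])/K[0,0],-(v-K[1,2])/K[1,1],-1.]);o=-R.T@T[:3,3]
    return o+d*(z-o[2])/d[2]
def proj(n,p):
    m=camera_model(n);q=(m["world_to_cam"]@np.append(p,1))[:3]
    a=m["intrinsics"]@np.array([q[0],-q[1],-q[2]]);return a[:2]/a[2]
def blob(mask,x,y,w,h,n,z):
    """largest blob in window centred x,y; returns world minAreaRect/circle from contour cast on plane z"""
    m=np.zeros_like(mask);m[y-h:y+h,x-w:x+w]=mask[y-h:y+h,x-w:x+w]
    c=max(cv2.findContours(m,cv2.RETR_EXTERNAL,cv2.CHAIN_APPROX_NONE)[0],key=cv2.contourArea)
    M=cv2.moments(c);cen=(M["m10"]/M["m00"],M["m01"]/M["m00"])
    W=np.array([ray(n,*p[0],z)[:2] for p in c],np.float32)
    return cen,ray(n,*cen,z)[:2].round(4),W,cv2.contourArea(c)
E
cat > m1.py <<'E'
from h import *
t=cv2.imread("pics/top0.png");s=cv2.imread("pics/scene0.png")
def rect(W):
    r=cv2.minAreaRect(W*1000);b=cv2.boxPoints(r);e=b[1]-b[0]
    return np.round(r[0],1),np.round(r[1],1),round(np.degrees(np.arctan2(e[1],e[0]))%90,1)
for n,im in(("top",t),("scene",s)):
    hsv=cv2.cvtColor(im,cv2.COLOR_BGR2HSV);H,S,V=cv2.split(hsv)
    b=((H>8)&(H<32)&(S>110)&(V>60)).astype(np.uint8)
    x,y=(314,272) if n=="top" else (313,234)
    c,w,W,a=blob(b,x,y,20,16,n,.042);e=cv2.minEnclosingCircle(W*1000)
    print(n,"core",c,w,"circ",e,a)
    if n=="top":
        c,w,W,a=blob((V<115).astype(np.uint8),314,272,32,32,n,.003);print("plate",c,w,rect(W),a)
        wd=((S>90)&(V>60)).astype(np.uint8)
        wd=cv2.morphologyEx(wd,cv2.MORPH_CLOSE,np.ones((9,9)))
        c,w,W,a=blob(wd,400,271,24,24,n,.05);print("block",c,w,rect(W),a)
        c,w,W,a=blob((V>225).astype(np.uint8),175,303,11,11,n,.105);print("cart",c,w,cv2.minEnclosingCircle(W*1000),rect(W),a)
        c,w,W,a=blob((V<75).astype(np.uint8),238,265,11,11,n,.03);print("bore",c,w,cv2.minEnclosingCircle(W*1000),a)
        m=((S<60)&(V>100)).astype(np.uint8);c,w,W,a=blob(m,314,272,19,17,n,.042);print("housing",c,w,cv2.minEnclosingCircle(W*1000),rect(W))
    else:
        c,w,W,a=blob((V<50).astype(np.uint8),396,212,14,10,n,.03);print("bore",c,w,cv2.minEnclosingCircle(W*1000),a)
for p in((175,303),(238,265),(314,272),(401,270)):
    print(p,t[p[1]-1:p[1]+2,p[0]].tolist())
print("V row cart",t[303,160:195].max(1).tolist());print("V col cart",t[288:320,175].max(1).tolist())
print("V row dock",t[265,218:258].max(1).tolist());print("V col dock",t[245:285,238].max(1).tolist())
E
python3 m1.py
```

```text
top core (313.65479723046485, 272.04549950544015) [ 0.5466 -0.0174] circ ((547.2321166992188, -17.5320987701416), 22.5689697265625) 168.5
plate (315.80219896394965, 276.0968389893223) [ 0.5377 -0.0232] (array([531.6, -22.6]), array([143.2, 112.9]), np.float32(19.9)) 1576.5
block (399.8155236576289, 271.28149920255186) [ 0.5454 -0.2631] (array([ 545.6, -263.2]), array([83.3, 66.7]), np.float32(15.9)) 627.0Traceback (most recent call last):
  File "m1.py", line 17, in <module>
    c,w,W,a=blob((V>225).astype(np.uint8),175,303,11,11,n,.105);print("cart",c,w,cv2.minEnclosingCircle(W*1000),rect(W),a)
            ~~~~^^^^^^^^^^^^^^^^^^^^^^^^^^^^^^^^^^^^^^^^^^^^^^^
  File "h.py", line 13, in blob
    c=max(cv2.findContours(m,cv2.RETR_EXTERNAL,cv2.CHAIN_APPROX_NONE)[0],key=cv2.contourArea)
ValueError: max() iterable argument is empty
```

```bash
sed -i 's/V>225/(V>182)/; s/"plate",c/"plate",c/; s/(V<115)/((V<70)|(S>300))/; s/(V<75)/(V<60)/; s/V>100)/V>85)/' m1.py; python3 m1.py
python3 - <<'E'
import cv2
t=cv2.imread("pics/top0.png")
for r in range(252,294,2): print(r,t[r,288:342:2].max(1).tolist())
E
```

```text
top core (313.65479723046485, 272.04549950544015) [ 0.5466 -0.0174] circ ((547.2321166992188, -17.5320987701416), 22.5689697265625) 168.5
plate (314.16050364479787, 273.4136514247846) [ 0.5457 -0.0184] (array([546., -18.]), array([108. , 107.7]), np.float32(20.4)) 1257.5
block (399.8155236576289, 271.28149920255186) [ 0.5454 -0.2631] (array([ 545.6, -263.2]), array([83.3, 66.7]), np.float32(15.9)) 627.0
252 [161, 160, 163, 114, 164, 163, 164, 164, 165, 163, 165, 162, 167, 161, 133, 81, 61, 63, 61, 113, 164, 162, 166, 163, 163, 164, 164]
254 [162, 161, 161, 115, 164, 162, 164, 164, 163, 166, 169, 137, 113, 70, 60, 62, 65, 64, 63, 56, 167, 163, 163, 163, 165, 165, 164]
256 [161, 162, 160, 116, 165, 164, 166, 168, 160, 137, 77, 60, 60, 63, 65, 62, 63, 61, 64, 62, 141, 163, 164, 164, 165, 165, 164]
258 [161, 161, 162, 115, 167, 170, 133, 94, 61, 62, 71, 98, 112, 110, 108, 87, 67, 64, 67, 62, 88, 167, 164, 166, 165, 164, 164]
260 [163, 163, 164, 117, 112, 79, 61, 63, 66, 113, 128, 125, 127, 128, 126, 128, 126, 99, 59, 67, 64, 172, 165, 164, 165, 164, 166]
262 [161, 135, 79, 59, 66, 66, 65
[... 1790 characters left out ...]
02, 168]
290 [163, 161, 165, 119, 163, 162, 149, 67, 63, 64, 67, 53, 47, 45, 44, 45, 47, 75, 96, 105, 104, 104, 102, 103, 103, 119, 165]
292 [163, 161, 162, 124, 162, 163, 158, 66, 65, 68, 68, 61, 41, 43, 70, 92, 106, 104, 103, 104, 104, 102, 102, 104, 102, 127, 164]Traceback (most recent call last):
  File "m1.py", line 17, in <module>
    c,w,W,a=blob(((V>182)).astype(np.uint8),175,303,11,11,n,.105);print("cart",c,w,cv2.minEnclosingCircle(W*1000),rect(W),a)
            ~~~~^^^^^^^^^^^^^^^^^^^^^^^^^^^^^^^^^^^^^^^^^^^^^^^^^
  File "h.py", line 13, in blob
    c=max(cv2.findContours(m,cv2.RETR_EXTERNAL,cv2.CHAIN_APPROX_NONE)[0],key=cv2.contourArea)
ValueError: max() iterable argument is empty
```

```bash
sed -i 's/(V>182)/(V>200)/' m1.py
python3 - <<'E'
import cv2
t=cv2.imread("pics/top0.png")
for r in range(292,316,2): print(r,t[r,163:193,:].max(1).tolist())
for r in range(248,286,3): print(r,t[r,218:260:2].max(1).tolist())
E
```

```text
292 [105, 106, 107, 109, 107, 106, 109, 106, 109, 106, 107, 107, 107, 108, 107, 107, 106, 105, 104, 106, 98, 74, 84, 106, 107, 104, 104, 104, 103, 103]
294 [108, 107, 109, 106, 107, 107, 107, 106, 106, 104, 110, 122, 118, 113, 105, 102, 101, 106, 109, 109, 98, 74, 84, 105, 107, 102, 107, 102, 103, 105]
296 [106, 106, 108, 107, 106, 104, 116, 144, 161, 176, 182, 175, 174, 177, 175, 168, 139, 98, 71, 78, 78, 71, 75, 82, 95, 102, 105, 103, 104, 101]
298 [103, 104, 108, 107, 110, 134, 170, 176, 174, 174, 176, 172, 173, 172, 172, 173, 171, 169, 134, 60, 59, 65, 64, 64, 58, 60, 82, 95, 104, 103]
300 [163, 136, 104, 107, 135, 172, 171, 171, 171, 169, 171, 172, 170, 175, 172, 170, 171, 174, 162, 114, 60, 60, 59, 61, 59, 61, 57, 68, 96, 105]
302 [168, 162, 146, 141, 144, 175, 173, 173, 172, 172, 170, 172, 170, 169, 169, 170, 171, 173, 176, 146, 59, 59, 63, 65, 64, 62, 60, 65, 90, 106]
304 [168, 169, 169, 162, 155, 172, 168, 167, 167, 166, 168, 167, 171, 172, 174, 177, 176, 178, 175, 131, 58, 64, 68, 68, 67, 66, 63, 67, 82, 106]
306 [168, 168, 166, 170, 167, 167, 171, 172, 173, 176, 174, 173, 
[... 1337 characters left out ...]
121, 123, 93, 53, 31, 36, 28, 31, 33, 30, 38, 128, 89, 76, 87, 132, 165, 166]
269 [162, 161, 163, 121, 122, 112, 59, 28, 30, 30, 30, 29, 27, 93, 123, 49, 69, 84, 118, 169, 163]
272 [164, 160, 160, 146, 122, 116, 119, 80, 65, 35, 36, 61, 112, 124, 75, 72, 82, 98, 104, 131, 165]
275 [110, 162, 161, 163, 140, 118, 119, 117, 123, 123, 126, 125, 95, 60, 76, 81, 86, 104, 106, 104, 168]
278 [98, 163, 163, 163, 164, 152, 121, 112, 55, 77, 73, 77, 84, 83, 73, 104, 106, 105, 105, 104, 169]
281 [99, 165, 163, 165, 165, 166, 166, 162, 133, 92, 92, 98, 101, 107, 105, 105, 107, 107, 103, 172, 167]
284 [102, 127, 164, 161, 165, 164, 166, 165, 166, 161, 132, 105, 107, 107, 110, 106, 104, 105, 129, 170, 165]
```

Run:
```python
from h import *
c=ray("top",175.2,302.8,.105);print("cart",c, "scene",ray("scene",416.7,146.9,.105))
# bore: use top-view ring: dark bore at 30mm rim
t=cv2.imread("pics/top0.png");s=cv2.imread("pics/scene0.png")
V=t.max(2);Vs=s.max(2)
for th in(60,75,90):
  C,w,W,a=blob((V<th).astype(np.uint8),237,265,9,9,"top",.03);print("bore",C,w,cv2.fitEllipse(W*1000))
  C,w,W,a=blob((Vs<th-25).astype(np.uint8),394,211,12,8,"scene",.03);print("bore s",C,w,cv2.fitEllipse(W*1000))
m=((V<145)).astype(np.uint8)
C,w,W,a=blob(m,236,266,22,22,"top",.003);print("flange",C,w,cv2.boundingRect((W*1000).astype(np.int32)))
hs=cv2.cvtColor(s,cv2.COLOR_BGR2HSV);H,S,V2=cv2.split(hs)
b=((H>8)&(H<32)&(S>110)&(V2>60)).astype(np.uint8)
C,w,W,a=blob(b,313,232,16,12,"scene",.042);print("core s",C,w,cv2.fitEllipse(W*1000))
print("lock mouth proj scene",proj("scene",[.5465,-.0178,.042]))
# block/key
for p in([.5455,-.263,.05],[.5455,-.263,.104]): print(proj("top",p),proj("scene",p))
def c(im,x,y,w,h,k): return cv2.resize(im[y-h//2:y+h//2,x-w//2:x+w//2],None,fx=k,fy=k,interpolation=cv2.INTER_NEAREST)
cv2.imwrite("pics/z3.png",cv2.convertScaleAbs(np.hstack([c(t,400,270,26,36,16),c(s,212,262,24,36,16)]),alpha=1.7))
```

```text
cart [0.46249157 0.35795239 0.105     ] scene [0.47227065 0.35597442 0.105     ]
bore (236.45085470085468, 265.1837606837607) [0.57   0.2054] ((569.980712890625, 205.37867736816406), (37.83040237426758, 44.630828857421875), 154.3218994140625)
bore s (394.6034188034188, 210.04615384615386) [0.578  0.2053] ((577.7655029296875, 205.76913452148438), (31.993080139160156, 40.48386001586914), 178.17349243164062)
bore (236.3465909090909, 265.2083333333333) [0.5699 0.2057] ((569.9684448242188, 205.61651611328125), (42.14896774291992, 44.93873977661133), 165.47425842285156)
bore s (394.4348958333333, 209.67057291666666) [0.5766 0.2059] ((576.3018188476562, 206.34548950195312), (36.63901138305664, 45.544708251953125), 179.91217041015625)
bore (236.43669250645993, 265.0947459086994) [0.5702 0.2054] ((570.3136596679688, 205.3420867919922), (45.1627197265625, 46.0468635559082), 120.1974105834961)
bore s (394.0123839009288, 209.4974200206398) [0.5755 0.2055] ((575.1968383789062, 205.70074462890625), (42.940452575683594, 48.20116424560547), 11.686779975891113)
flange (240.34823529411764, 268.9788235294118) [0.5612 0.1981] (508, 149, 104, 101)
core s (311.5121951219512, 232.515243902439) [ 0.551  -0.0171] ((550.8656005859375, -16.935714721679688), (40.60622024536133, 43.01877212524414), 135.83303833007812)
lock mouth proj scene [310.20084338 231.57533646]
[399.77999352 271.23112236] [211.17689926 269.35421095]
[402.83742446 269.65127505] [207.45340239 250.10203797]
```

View pics/z3.png

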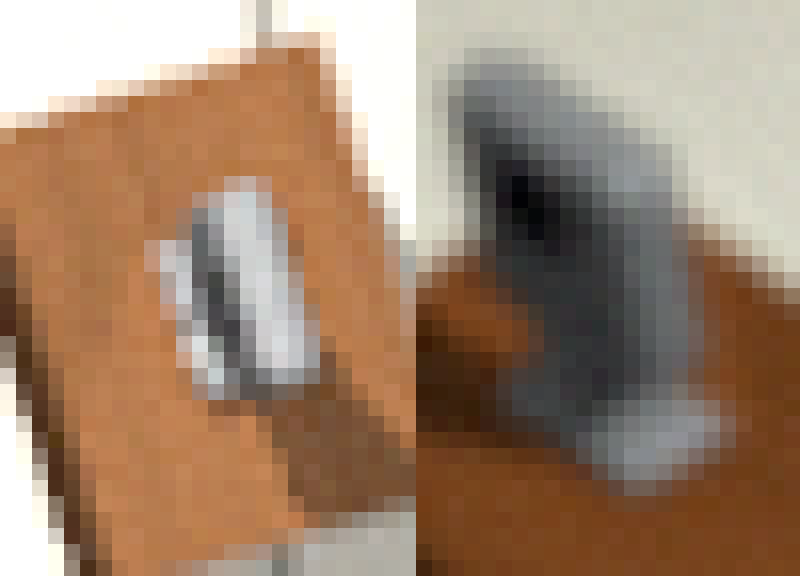

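The key bow top in the top view is at about (402.6,268.9), close to the block centre and at yaw about 16°. I'll rely mostly on the top view, since the scene camera is too slanted to fix x well. Next is a helper for planning moves.

```bash
cat > g.py <<'E'
import numpy as np,sys
from scipy.spatial.transform import Rotation as R
from bench import get_state
def go(x,y,z,yaw):
    s=get_state();r=R.from_euler("xyz",s["tcp_rot"],degrees=True)
    d=r.inv().apply(np.array([x,y,z])-s["tcp_pos"])*100
    rv=(r.inv()*R.from_euler("xyz",[180,0,yaw],degrees=True)).as_rotvec(degrees=True)
    print("t",round(s["time"],2),"p",s["tcp_pos"].round(4),s["tcp_rot"].round(2),"F",s["ft_force"].round(1),"M",s["moment"].round(2),"w",round(s["gripper_width"],3))
    print("shift",d.round(2),"rot",rv.round(1))
if len(sys.argv)==5: go(*map(float,sys.argv[1:]))
E
python3 g.py .4625 .358 .2 104.5; python3 -c "
from h import *
print(ray('top',402.6,268.9,.104))"
```

```text
t 0.1 p [ 0.1443 -0.5561  0.2305] [-1.7991e+02 -1.0000e-02  1.4540e+01] F [0.3 0.9 0.2] M [-0.01  0.01  0.01] w 1.002
shift [ 53.75 -80.49   3.19] rot [ -0.1  -0.1 -90. ]
[ 0.54757567 -0.26241482  0.104     ]
```

Request:
servo_tool(
  series=[
    [[1, 53.7, -80.5, 1, 0, 0, -90], [1, 53.7, -80.5, 1, 0, 0, -90], [1, 53.7, -80.5, 1, 0, 0, -90], [1, 53.7, -80.5, 1, 0, 0, -90], [1, 53.7, -80.5, 1, 0, 0, -90], [1, 53.7, -80.5, 1, 0, 0, -90], [1, 53.7, -80.5, 1, 0, 0, -90], [1, 53.7, -80.5, 1, 0, 0, -90], [1, 53.7, -80.5, 1, 0, 0, -90], [1, 53.7, -80.5, 1, 0, 0, -90], [1, 53.7, -80.5, 1, 0, 0, -90], [1, 53.7, -80.5, 1, 0, 0, -90], [1, 53.7, -80.5, 1, 0, 0, -90], [1, 53.7, -80.5, 1, 0, 0, -90], [1, 53.7, -80.5, 1, 0, 0, -90], [1, 53.7, -80.5, 1, 0, 0, -90], [1, 53.7, -80.5, 1, 0, 0, -90], [1, 53.7, -80.5, 1, 0, 0, -90]],
  ],
)

```text
time: 2.35
tcp_pos: [0.4613, 0.3564, 0.2207]
tcp_rot: [-179.9, 0.1, 104.5]
ft_force: [-0.6, 0.5, 0.3]
gripper_width: 1.001
```

```bash
python3 g.py .4625 .358 .15 194.5
```

```text
t 2.35 p [0.4613 0.3564 0.2207] [-1.7989e+02  7.0000e-02  1.0455e+02] F [-0.6  0.5  0.3] M [-0.03 -0.03  0.02] w 1.001
shift [0.13 0.17 7.07] rot [ -0.1  -0.  -90. ]
```

Request:
servo_tool(
  series=[
    [[1, 0.1, 0.1, 7, 0, 0, -45], [1, 0.1, 0.1, 7, 0, 0, -45], [1, 0.1, 0.1, 7, 0, 0, -90], [1, 0.1, 0.1, 7, 0, 0, -90], [1, 0.1, 0.1, 7, 0, 0, -90], [1, 0.1, 0.1, 7, 0, 0, -90], [1, 0.1, 0.1, 7, 0, 0, -90], [1, 0.1, 0.1, 7, 0, 0, -90], [1, 0.1, 0.1, 7, 0, 0, -90], [1, 0.1, 0.1, 7, 0, 0, -90], [1, 0.1, 0.1, 15.5, 0, 0, -90], [1, 0.1, 0.1, 15.5, 0, 0, -90], [1, 0.1, 0.1, 15.5, 0, 0, -90], [1, 0.1, 0.1, 15.5, 0, 0, -90]],
  ],
)

```text
time: 4.1
tcp_pos: [0.4637, 0.3588, 0.0675]
tcp_rot: [180.0, 0.1, -165.5]
ft_force: [0.5, 0.1, 0.3]
gripper_width: 1.001
```

```bash
python3 g.py .4625 .358 .066 194.5;  python3 - <<'E'
from bench import *
import cv2,numpy as np
s=get_image("scene");t=get_image("top")
cv2.imwrite("pics/a1.png",np.hstack([cv2.resize(s[100:220,350:500],(400,320)),cv2.resize(t[240:360,100:250],(400,320))]))
E
```

```text
t 4.1 p [0.4637 0.3588 0.0675] [ 1.7997e+02  1.2000e-01 -1.6552e+02] F [0.5 0.1 0.3] M [0.01 0.   0.02] w 1.001
shift [ 0.14 -0.05  0.15] rot [ 0.   0.1 -0. ]
```

View pics/a1.png

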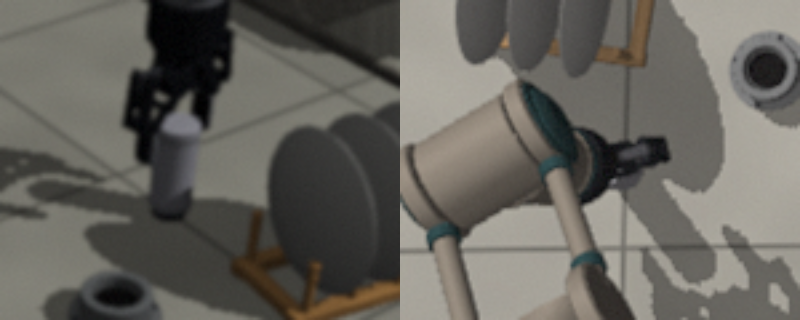

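The left view shows the cartridge between the fingers or slightly camera-side of them, with its top at about (418,147) in full-frame pixels. I'll check this against the projection.

Run:
```python
from h import *
for x in(.4625,.4675,.472): print(x,proj("scene",[x,.358,.105]),proj("scene",[x,.358,0]),proj("top",[x,.358,.105]))
s=cv2.imread("pics/scene0.png")
print(s[138:186:1,416].max(1).tolist())
for r in(145,150,160,170,178): print(r,s[r,400:434].max(1).tolist())
```

```text
0.4625 [414.83549119 145.06981755] [411.00156924 178.7415049 ] [175.18246173 302.79708145]
0.4675 [416.09389836 145.88926898] [412.1943422  179.59679404] [175.2319823  300.94101369]
0.472 [417.23137299 146.62997138] [413.27227777 180.36973795] [175.27650984 299.27208855]
[118, 119, 118, 119, 121, 129, 128, 127, 127, 129, 129, 125, 100, 73, 55, 50, 50, 53, 56, 60, 63, 61, 63, 63, 64, 66, 65, 68, 68, 72, 71, 71, 76, 75, 70, 56, 48, 45, 44, 44, 40, 33, 25, 13, 28, 50, 65, 66]
145 [121, 120, 119, 121, 118, 121, 121, 116, 113, 111, 123, 125, 128, 129, 128, 127, 127, 126, 129, 127, 129, 128, 130, 128, 123, 122, 120, 119, 119, 118, 120, 119, 119, 118]
150 [121, 119, 119, 117, 121, 120, 117, 102, 71, 43, 45, 52, 63, 73, 84, 92, 100, 106, 110, 109, 110, 110, 112, 108, 107, 111, 114, 118, 117, 113, 110, 103, 101, 99]
160 [122, 121, 119, 116, 110, 105, 91, 69, 48, 45, 47, 47, 48, 51, 51, 57, 63, 72, 80, 86, 94, 100, 105, 107, 114, 119, 118, 120, 119, 118, 121, 120, 122, 122]
170 [99, 100, 106, 115, 119, 105, 76, 52, 44, 48, 48, 49, 49, 52, 57, 66, 76, 81, 87, 86, 78, 81, 100, 120, 125, 125, 126, 125, 122, 122, 123, 124, 124, 122]
178 [63, 65, 63, 63, 63, 60, 50, 37, 29, 37, 41, 41, 40, 42, 41, 40, 40, 37, 37, 34, 45, 55, 64, 69, 66, 66, 68, 67, 68, 68, 67, 68, 68, 65]
```

Request:
servo_tool(
  series=[
    [[0.4, 0, 0, 0, 0, 0, 0], [0.4, 0, 0, 0, 0, 0, 0], [0.4, 0, 0, 0, 0, 0, 0], [0.4, 0, 0, 0, 0, 0, 0], [0.4, 0, 0, 0, 0, 0, 0], [0.4, 0, 0, 0, 0, 0, 0], [0.4, 0, 0, 0, 0, 0, 0]],
  ],
  newtons=30,
)

```text
time: 5.08
tcp_pos: [0.4631, 0.3593, 0.0669]
tcp_rot: [179.9, 0.1, -165.5]
ft_force: [-0.6, 2.2, 5.5]
gripper_width: 0.509
```

Request:
servo_tool(
  series=[
    [[0.3, 0, 0, 0, 0, 0, 0], [0.3, 0, 0, 0, 0, 0, 0], [0.3, 0, 0, -2, 0, 0, 0], [0.3, 0, 0, -5, 0, 0, 0], [0.3, 0, 0, -8, 0, 0, 0], [0.3, 0, 0, -8, 0, 0, 0], [0.3, 0, 0, -8, 0, 0, 0]],
  ],
  newtons=40,
)

```text
time: 5.95
tcp_pos: [0.4617, 0.3578, 0.1445]
tcp_rot: [-179.9, -0.2, -165.5]
ft_force: [-0.6, -0.8, -2.4]
gripper_width: 0.509
```

```bash
python3 g.py .571 .2055 .146 194.5;  python3 - <<'E'
from bench import *
import cv2,numpy as np
s=get_image("scene")
cv2.imwrite("pics/a2.png",cv2.resize(s[70:220,350:500],(600,600)))
E
```

```text
t 5.95 p [0.4617 0.3578 0.1445] [-179.92   -0.18 -165.46] F [-0.6 -0.8 -2.4] M [ 0.01  0.   -0.01] w 0.509
shift [ -6.75 -17.48  -0.15] rot [-0.1 -0.2  0. ]
```

View pics/a2.png

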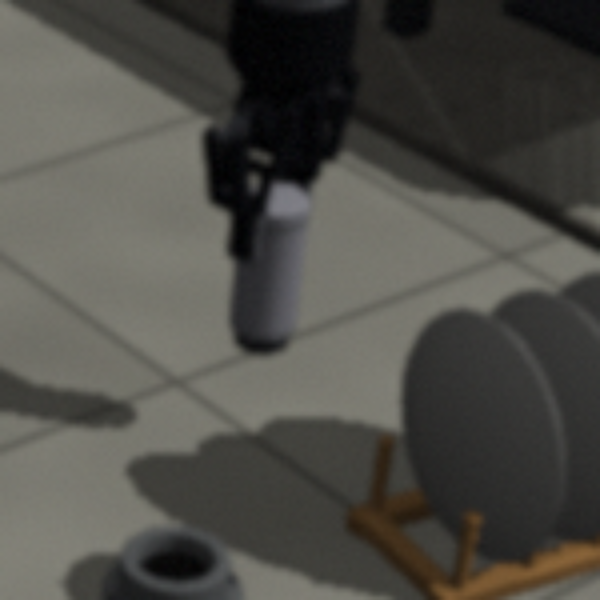

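The picture shows the cartridge hanging in the jaws, with its top at about (421,121) and its foot at about (415,155). Next I'll carry it over the dock and compare there.

Request:
servo_tool(
  series=[
    [[0.3, -3, -8, 0, 0, 0.2, 0], [0.3, -6.7, -17.5, 0, 0, 0.2, 0], [0.3, -6.7, -17.5, 0, 0, 0.2, 0], [0.3, -6.7, -17.5, 1, 0, 0.2, 0], [0.3, -6.7, -17.5, 1.5, 0, 0.2, 0], [0.3, -6.7, -17.5, 1.5, 0, 0.2, 0], [0.3, -6.7, -17.5, 1.5, 0, 0.2, 0]],
  ],
)

```text
time: 6.88
tcp_pos: [0.5708, 0.2072, 0.1312]
tcp_rot: [180.0, -0.2, -165.4]
ft_force: [-0.7, 0.4, -1.7]
gripper_width: 0.509
```

```bash
python3 g.py .571 .2055 .12 194.5;  python3 - <<'E'
from h import *
from bench import *
s=get_image("scene");t=get_image("top")
cv2.imwrite("pics/s3.png",s);cv2.imwrite("pics/t3.png",t)
cv2.imwrite("pics/a3.png",cv2.convertScaleAbs(np.hstack([cv2.resize(s[155:235,350:430],(400,400)),cv2.resize(t[225:305,200:280],(400,400))]),alpha=1.7))
p=get_state()["tcp_pos"]
b=p[2]-.0669
print(proj("scene",[p[0],p[1],b]),proj("scene",[p[0],p[1],b+.105]))
E
```

```text
t 6.88 p [0.5708 0.2072 0.1312] [ 180.     -0.22 -165.35] F [-0.7  0.4 -1.7] M [ 0.01 -0.04  0.05] w 0.509
shift [ 0.02 -0.17  1.12] rot [ 0.  -0.2  0.1]
[394.49205946 196.87717831] [397.96415431 159.50434166]
```

View pics/a3.png

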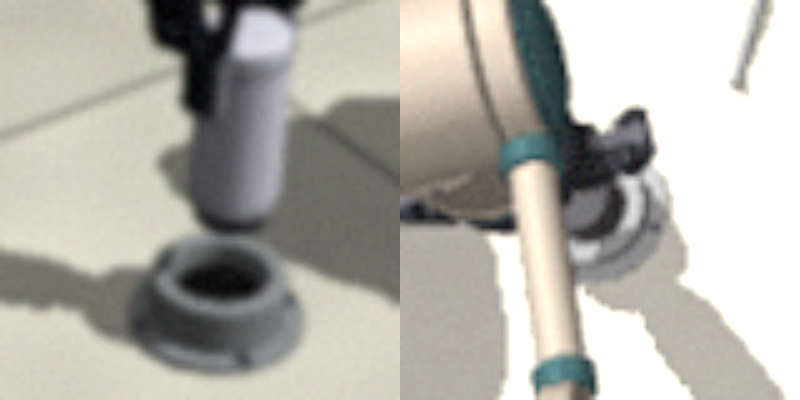

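In the left view the foot centre at about (396,198) lies straight above the bore centre at about (394.4,209.7), which fits the prediction. I'll lower gently.

Request:
servo_tool(
  series=[
    [[0.3, 0, -0.1, 1, 0, 0, 0], [0.3, 0, -0.1, 2, 0, 0, 0], [0.3, 0, -0.1, 3, 0, 0, 0], [0.3, 0, -0.1, 3.5, 0, 0, 0], [0.3, 0, -0.1, 3.8, 0, 0, 0], [0.3, 0, -0.1, 4, 0, 0, 0], [0.3, 0, -0.1, 4, 0, 0, 0], [0.3, 0, -0.1, 4, 0, 0, 0]],
  ],
)

```text
time: 7.98
tcp_pos: [0.5719, 0.2051, 0.0915]
tcp_rot: [-180.0, -0.2, -165.5]
ft_force: [0.7, 0.6, -2.2]
gripper_width: 0.507
```

Request:
servo_tool(
  series=[
    [[0.3, 0, 0, 0.2, 0, 0, 0], [0.3, 0, 0, 0.4, 0, 0, 0], [0.3, 0, 0, 0.6, 0, 0, 0], [0.3, 0, 0, 0.6, 0, 0, 0]],
  ],
)

```text
time: 8.48
tcp_pos: [0.5719, 0.2051, 0.0856]
tcp_rot: [-180.0, -0.2, -165.5]
ft_force: [-0.5, -0.1, 1.5]
gripper_width: 0.509
```

Request:
servo_tool(
  series=[
    [[0.3, 0, 0, 0.2, 0, 0, 0], [0.3, 0, 0, 0.4, 0, 0, 0], [0.3, 0, 0, 0.6, 0, 0, 0], [0.3, 0, 0, 0.7, 0, 0, 0], [0.3, 0, 0, 0.7, 0, 0, 0]],
  ],
)

```text
time: 9.1
tcp_pos: [0.5718, 0.2051, 0.0783]
tcp_rot: [-180.0, -0.2, -165.5]
ft_force: [0.0, 0.4, 4.2]
gripper_width: 0.507
```

Request:
servo_tool(
  series=[
    [[0.3, 0, 0, 0.1, 0, 0, 0], [0.3, 0, 0, 0.2, 0, 0, 0], [0.3, 0, 0, 0.3, 0, 0, 0], [0.3, 0, 0, 0.3, 0, 0, 0]],
  ],
)

```text
time: 9.6
tcp_pos: [0.5721, 0.2052, 0.0767]
tcp_rot: [-180.0, -0.1, -165.5]
ft_force: [-2.3, 0.2, 10.8]
gripper_width: 0.506
```

Request:
servo_tool(
  series=[
    [[0.3, 0, 0, 0.2, 0, 0, 0], [0.3, 0, 0, 0.2, 0, 0, 0], [0.3, 0, 0, 0.2, 0, 0, 0]],
  ],
)

```text
time: 9.98
tcp_pos: [0.572, 0.2062, 0.0761]
tcp_rot: [179.9, -0.1, -165.5]
ft_force: [-4.8, 1.1, 17.7]
gripper_width: 0.51
```

Force rises steeply with almost no travel, so the pad is on its stop. Unload and release.

Request:
servo_tool(
  series=[
    [[0.3, 0, 0, -0.15, 0, 0, 0], [0.6, 0, 0, -0.15, 0, 0, 0], [0.8, 0, 0, -0.15, 0, 0, 0], [1, 0, 0, -0.15, 0, 0, 0], [1, 0, 0, -0.15, 0, 0, 0], [1, 0, 0, -0.15, 0, 0, 0], [1, 0, 0, -3, 0, 0, 0], [1, 0, 0, -7, 0, 0, 0], [1, 0, 0, -10, 0, 0, 0], [1, 0, 0, -10, 0, 0, 0]],
  ],
)

```text
time: 11.22
tcp_pos: [0.5737, 0.2056, 0.1761]
tcp_rot: [-180.0, 0.2, -165.5]
ft_force: [0.4, -0.4, 0.0]
gripper_width: 1.0
```

```bash
python3 g.py .5475 -.2625 .18 196;  python3 - <<'E'
from h import *
from bench import *
s=get_image("scene")
cv2.imwrite("pics/s4.png",s)
cv2.imwrite("pics/a4.png",cv2.convertScaleAbs(cv2.resize(s[120:240,330:450],(600,600)),alpha=1.7))
print(proj("scene",[.571,.2055,.115])+[1.2,1],proj("scene",[.571,.2055,.125])+[1.2,1])
E
```

```text
t 11.22 p [0.5737 0.2056 0.1761] [-1.7999e+02  1.5000e-01 -1.6546e+02] F [ 0.4 -0.4  0. ] M [-0.   -0.03 -0.04] w 1.0
shift [ 14.29 -44.65  -0.42] rot [-0.   0.2 -1.5]
[396.72956486 180.64068923] [397.05813186 177.07342359]
```

View pics/a4.png

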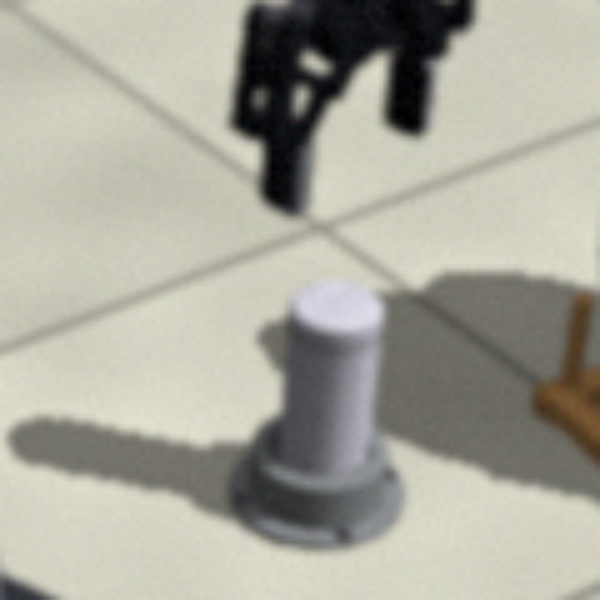

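The cartridge stands in the ring with its top at about (397.6,181.4). That matches the 115 mm height predicted for a fully pressed pad (180.6). Now the key.

Request:
servo_tool(
  series=[
    [[1, 14.3, -44.6, -0.4, 0, 0.1, -1.5], [1, 14.3, -44.6, -0.4, 0, 0.1, -1.5], [1, 14.3, -44.6, -0.4, 0, 0.1, -1.5], [1, 14.3, -44.6, -0.4, 0, 0.1, -1.5], [1, 14.3, -44.6, -0.4, 0, 0.1, -1.5], [1, 14.3, -44.6, -0.4, 0, 0.1, -1.5], [1, 14.3, -44.6, -0.4, 0, 0.1, -1.5], [1, 14.3, -44.6, -0.4, 0, 0.1, -1.5], [1, 14.3, -44.6, -0.4, 0, 0.1, -1.5], [1, 14.3, -44.6, -0.4, 0, 0.1, -1.5], [1, 14.3, -44.6, 4, 0, 0.1, -1.5], [1, 14.3, -44.6, 4, 0, 0.1, -1.5], [1, 14.3, -44.6, 4, 0, 0.1, -1.5]],
  ],
)

```text
time: 12.9
tcp_pos: [0.546, -0.2617, 0.1346]
tcp_rot: [-180.0, -0.3, -163.9]
ft_force: [0.3, -0.0, 0.6]
gripper_width: 1.002
```

```bash
python3 g.py .547 -.2625 .069 196;  python3 - <<'E'
from h import *
from bench import *
s=get_image("scene");t=get_image("top")
cv2.imwrite("pics/a5.png",cv2.convertScaleAbs(np.hstack([cv2.resize(s[210:310,160:260],(400,400)),cv2.resize(t[220:320,350:450],(400,400))]),alpha=1.7))
E
```

```text
t 12.9 p [ 0.546  -0.2617  0.1346] [-179.98   -0.27 -163.88] F [ 0.3 -0.   0.6] M [ 0.02  0.03 -0.06] w 1.002
shift [-0.11 -0.11  6.56] rot [-0.  -0.3  0.1]
```

View pics/a5.png

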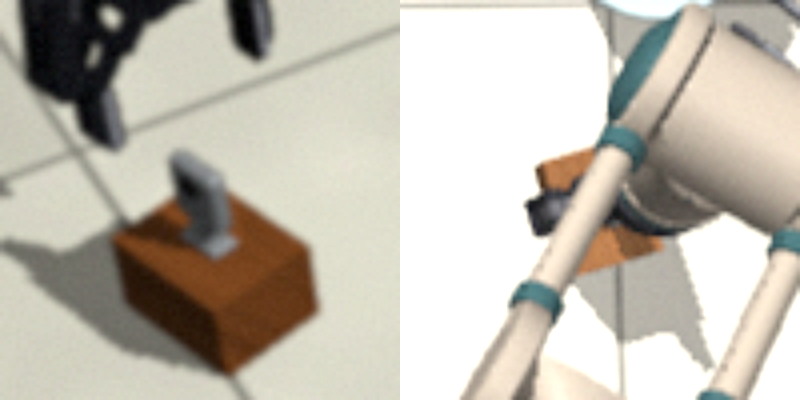

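The left view shows both fingers straddling the upright key, whose bow is at about (209,260) in the full frame. Descend and close.

Request:
servo_tool(
  series=[
    [[1, -0.1, -0.1, 3, 0, -0.2, 0], [1, -0.1, -0.1, 5.5, 0, -0.2, 0], [1, -0.1, -0.1, 6.5, 0, -0.2, 0], [1, -0.1, -0.1, 6.5, 0, -0.2, 0], [0.5, -0.1, -0.1, 6.5, 0, -0.2, 0], [0.3, -0.1, -0.1, 6.5, 0, -0.2, 0], [0.2, -0.1, -0.1, 6.5, 0, -0.2, 0], [0.1, -0.1, -0.1, 6.5, 0, -0.2, 0], [0.05, -0.1, -0.1, 6.5, 0, -0.2, 0], [0, -0.1, -0.1, 6.5, 0, -0.2, 0], [0, -0.1, -0.1, 6.5, 0, -0.2, 0], [0, -0.1, -0.1, 6.5, 0, -0.2, 0], [0, -0.1, -0.1, 6.5, 0, -0.2, 0], [0, -0.1, -0.1, 6.5, 0, -0.2, 0]],
  ],
  newtons=50,
)

```text
time: 14.75
tcp_pos: [0.5463, -0.2633, 0.069]
tcp_rot: [-180.0, -0.1, -164.0]
ft_force: [-1.0, 0.7, 4.8]
gripper_width: 0.132
```

Request:
servo_tool(
  series=[
    [[0, 0, 0, -1, 0, 0, 0], [0, 0, 0, -2, 0, 0, 0], [0, 0, 0, -3, 0, 0, 0], [0, 0, 0, -4, 0, 0, 0], [0, 0, 0, -6, 0, 0, 0], [0, 0, 0, -6, 0, 0, 0], [0, 0, 0, -6, 0, 0, 0]],
  ],
  newtons=80,
)

```text
time: 15.62
tcp_pos: [0.5461, -0.2631, 0.1285]
tcp_rot: [180.0, -0.1, -164.0]
ft_force: [0.6, 0.2, -1.0]
gripper_width: 0.126
```

```bash
python3 g.py .5465 -.0178 .112 200.4;  python3 - <<'E'
from h import *
from bench import *
s=get_image("scene");t=get_image("top")
cv2.imwrite("pics/s6.png",s)
cv2.imwrite("pics/a6.png",cv2.convertScaleAbs(np.hstack([cv2.resize(s[200:300,160:260],(400,400)),cv2.resize(t[220:320,350:450],(400,400))]),alpha=1.7))
E
```

```text
t 15.62 p [ 0.5461 -0.2631  0.1285] [ 1.7997e+02 -1.2000e-01 -1.6396e+02] F [ 0.6  0.2 -1. ] M [-0.03  0.03 -0.01] w 0.126
shift [-6.82 23.56  1.64] rot [ 0.  -0.1 -4.4]
```

View pics/a6.png

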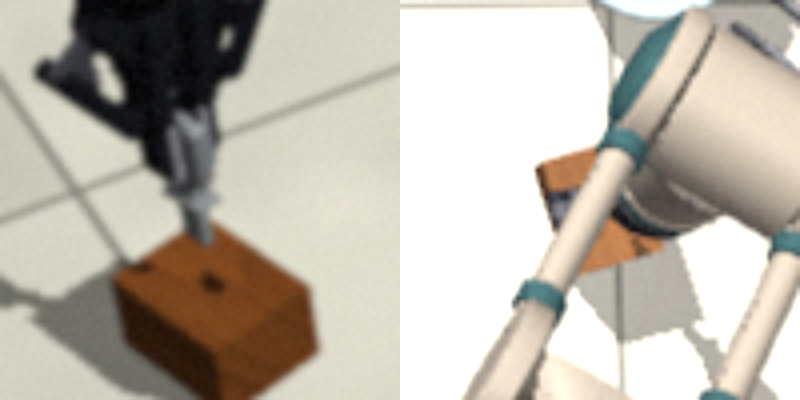

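The key is in the jaws with its blade clear of the slot, which is at about (213,270). Carry it over the lock, stopping with the tip about 20 mm above the mouth.

Request:
servo_tool(
  series=[
    [[0, -1.7, 5.9, 0, 0, 0, 0], [0, -3.4, 11.8, 0, 0, 0, -2], [0, -5.1, 17.7, 0, 0, 0, -4.4], [0, -6.8, 23.6, 0.6, 0, -0.1, -4.4], [0, -6.8, 23.6, 1.3, 0, -0.1, -4.4], [0, -6.8, 23.6, 1.6, 0, -0.1, -4.4], [0, -6.8, 23.6, 1.6, 0, -0.1, -4.4], [0, -6.8, 23.6, 1.6, 0, -0.1, -4.4]],
  ],
)

```text
time: 16.73
tcp_pos: [0.5468, -0.0191, 0.1127]
tcp_rot: [-180.0, 0.0, -159.7]
ft_force: [-0.2, 0.3, -1.1]
gripper_width: 0.128
```

```bash
python3 g.py .5465 -.0178 .112 200.4;  python3 - <<'E'
from h import *
from bench import *
s=get_image("scene");t=get_image("top")
cv2.imwrite("pics/s7.png",s);cv2.imwrite("pics/t7.png",t)
cv2.imwrite("pics/a7.png",cv2.convertScaleAbs(np.hstack([cv2.resize(s[185:265,275:348],(440,480)),cv2.resize(t[230:310,275:335],(360,480))]),alpha=1.7))
p=get_state()["tcp_pos"];z=p[2]-.069+.05
for dz in(-.03,0,.004): print(dz,proj("scene",[p[0],p[1],z+dz])+[1.2,1],proj("top",[p[0],p[1],z+dz]))
print("mouth",proj("scene",[p[0],p[1],.042])+[1.2,1])
E
```

```text
t 16.73 p [ 0.5468 -0.0191  0.1127] [-179.99    0.   -159.68] F [-0.2  0.3 -1.1] M [ 0.03 -0.   -0.08] w 0.128
shift [-0.02  0.13  0.07] rot [-0.   0.  -0.1]
-0.03 [310.86530438 225.35201459] [314.07053388 271.39124567]
0 [310.53587061 214.86847675] [313.96420565 270.52154825]
0.004 [310.4911558  213.44552182] [313.94969094 270.40282714]
mouth [311.09865845 232.77801795]
```

View pics/a7.png

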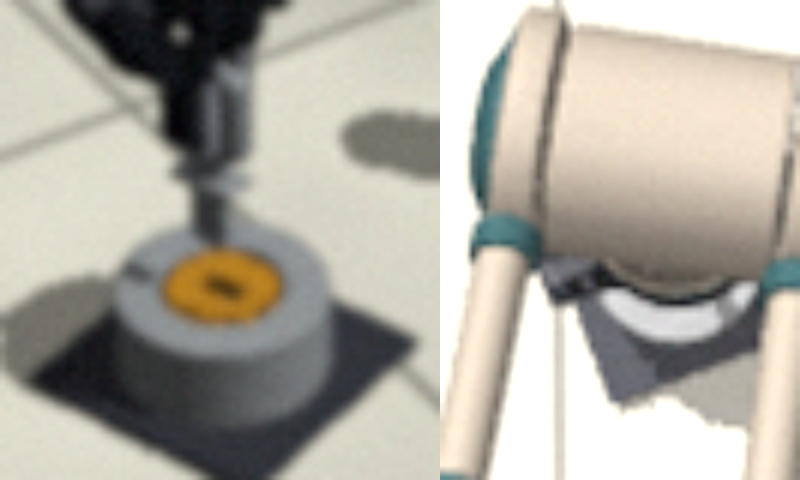

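Run:
```python
from h import *
s=cv2.imread("pics/s7.png")
a=cv2.resize(s[200:245,288:338],None,fx=13,fy=13,interpolation=cv2.INTER_CUBIC)
cv2.imwrite("pics/z7.png",cv2.convertScaleAbs(a,alpha=2))
V=s.max(2)
for r in range(208,227): print(r,V[r,300:325].tolist())
hs=cv2.cvtColor(s,cv2.COLOR_BGR2HSV)
for r in range(229,237): print(r,V[r,303:322].tolist(),hs[r,303:322,1].tolist())
```

```text
208 [116, 96, 64, 35, 19, 11, 13, 14, 30, 46, 59, 48, 35, 38, 49, 63, 87, 113, 129, 130, 130, 130, 130, 129, 129]
209 [129, 116, 95, 68, 46, 29, 22, 19, 29, 46, 58, 47, 34, 38, 49, 66, 86, 114, 126, 131, 129, 130, 130, 129, 131]
210 [133, 130, 116, 100, 75, 53, 33, 28, 34, 47, 47, 39, 30, 37, 48, 69, 98, 119, 128, 130, 129, 132, 131, 130, 129]
211 [133, 132, 128, 113, 85, 59, 38, 32, 31, 38, 37, 36, 36, 48, 66, 84, 109, 125, 131, 128, 129, 130, 130, 129, 129]
212 [133, 133, 126, 107, 76, 51, 40, 33, 31, 31, 32, 40, 53, 72, 91, 106, 122, 127, 132, 131, 129, 129, 129, 128, 130]
213 [132, 130, 118, 91, 61, 46, 38, 32, 30, 33, 37, 52, 67, 85, 99, 109, 119, 127, 129, 129, 129, 127, 130, 128, 129]
214 [132, 130, 119, 95, 70, 53, 43, 38, 41, 47, 51, 63, 73, 83, 91, 96, 109, 120, 128, 128, 128, 128, 128, 129, 128]
215 [133, 132, 127, 116, 104, 84, 62, 45, 50, 56, 66, 74, 81, 86, 87, 93, 104, 119, 125, 127, 129, 126, 127, 127, 128]
216 [129, 132, 131, 129, 127, 109, 78, 48, 45, 52, 63, 73, 83, 90, 93, 101, 112, 124, 127, 128, 127, 129, 127, 126, 128]
217 [131, 131, 131, 133, 132, 122, 91, 54,
[... 1890 characters left out ...]
 71, 59, 50, 50, 60, 83, 98, 106, 109, 107, 97, 77] [204, 209, 211, 206, 203, 206, 210, 208, 207, 189, 189, 200, 197, 206, 207, 208, 210, 202, 129]
234 [92, 103, 110, 107, 108, 108, 100, 95, 89, 75, 65, 72, 91, 101, 106, 103, 102, 89, 75] [197, 213, 204, 210, 203, 201, 207, 212, 192, 187, 184, 198, 210, 210, 207, 213, 205, 181, 92]
235 [82, 91, 97, 100, 101, 104, 106, 106, 104, 99, 93, 94, 101, 104, 102, 97, 88, 85, 83] [168, 205, 205, 207, 207, 213, 209, 207, 201, 185, 192, 198, 202, 211, 205, 200, 183, 129, 52]
236 [80, 80, 79, 82, 91, 98, 103, 103, 105, 103, 105, 102, 104, 101, 94, 81, 81, 86, 84] [92, 147, 187, 205, 216, 213, 203, 210, 206, 205, 202, 210, 208, 210, 198, 176, 113, 59, 21]
```

View pics/z7.png

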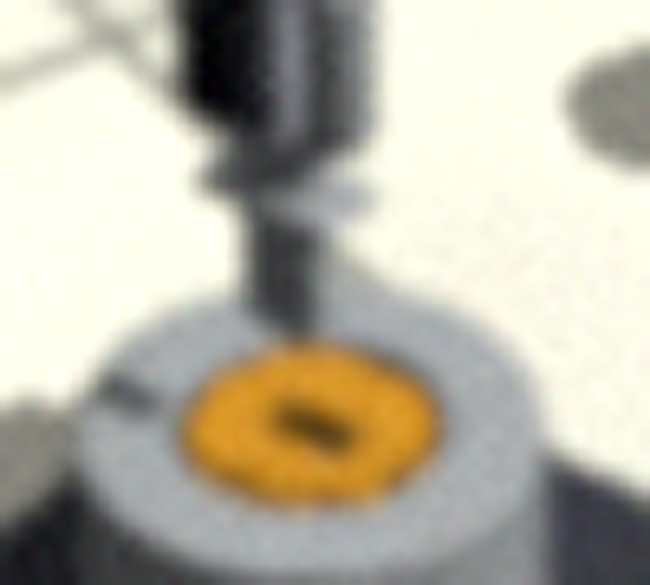

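The blade spans cols ≈306.5–313.6 and the shoulder 303–317. The keyway centre is at about (311.7,232.6), so the key must go about 1.4 px right. I'll shift by about +1.5 mm in y and +1 mm in x, lower it, and look again.

Request:
servo_tool(
  series=[
    [[0, -0.15, 0.1, 0.8, 0, 0, 0], [0, -0.15, 0.1, 1.6, 0, 0, 0], [0, -0.15, 0.1, 1.6, 0, 0, 0], [0, -0.15, 0.1, 1.6, 0, 0, 0]],
  ],
)

```text
time: 17.32
tcp_pos: [0.5476, -0.0162, 0.0965]
tcp_rot: [180.0, -0.0, -159.6]
ft_force: [0.1, 0.5, -1.4]
gripper_width: 0.13
```

```bash
cat > look.py <<'E'
import sys
from h import *
from bench import *
n=sys.argv[1]
s=get_image("scene")
cv2.imwrite(f"pics/s{n}.png",s)
a=cv2.resize(s[200:245,288:338],None,fx=13,fy=13,interpolation=cv2.INTER_CUBIC)
cv2.imwrite(f"pics/z{n}.png",cv2.convertScaleAbs(a,alpha=2))
V=s.max(2)
p=get_state()["tcp_pos"];z=p[2]-.069+.05
for dz in(-.03,0,.004): print(dz,proj("scene",[p[0],p[1],z+dz])+[1.2,1])
r0=int(proj("scene",[p[0],p[1],z])[1])
for r in range(r0-2,r0+14): print(r,V[r,300:322].tolist())
E
python3 g.py .5468 -.0178 .1 200.4;python3 look.py 8
```

```text
t 17.32 p [ 0.5476 -0.0162  0.0965] [ 1.7999e+02 -1.0000e-02 -1.5955e+02] F [ 0.1  0.5 -1.4] M [-0.02  0.04 -0.04] w 0.13
shift [ 0.13 -0.13 -0.35] rot [ 0. -0.  0.]
-0.03 [312.21605403 230.66453105]
0 [311.91073542 220.35686169]
0.004 [311.86930029 218.95799631]
217 [133, 132, 132, 131, 124, 108, 78, 50, 33, 31, 33, 34, 32, 36, 50, 63, 79, 101, 118, 127, 128, 128]
218 [131, 131, 133, 129, 110, 85, 59, 42, 37, 34, 32, 31, 39, 51, 67, 78, 93, 109, 122, 128, 126, 127]
219 [131, 129, 131, 126, 105, 78, 51, 42, 37, 38, 34, 36, 49, 65, 75, 83, 89, 105, 119, 127, 128, 126]
220 [131, 133, 133, 128, 118, 97, 72, 53, 38, 41, 42, 51, 64, 74, 82, 85, 86, 96, 114, 124, 127, 128]
221 [130, 130, 130, 127, 122, 113, 93, 67, 46, 39, 43, 56, 69, 81, 86, 89, 86, 89, 106, 118, 123, 125]
222 [127, 127, 121, 117, 111, 107, 95, 74, 50, 36, 38, 48, 60, 73, 85, 91, 90, 88, 96, 107, 116, 118]
223 [116, 111, 107, 98, 94, 94, 89, 74, 54, 35, 32, 37, 45, 60, 74, 84, 87, 88, 90, 94, 97, 101]
224 [101, 94, 93, 87, 89, 90, 86, 74, 53, 34, 29, 34, 37, 51, 70, 82, 89, 89, 87, 89, 89, 90]
225 [90, 88, 86, 89, 86, 88, 85, 74, 54, 36, 29, 31, 37, 52, 70, 78, 84, 86, 89, 89, 87, 89]
226 [86, 87, 90, 88, 89, 87, 82, 70, 49, 38, 31, 31, 39, 55, 65, 69, 71, 76, 81, 84, 87, 88]
227 [82, 83, 86, 88, 85, 80, 79, 70, 49, 33, 31, 31, 39, 55, 66, 74, 73, 68, 66, 72, 80, 86]
228 [64, 68, 74, 78, 80, 83, 89, 84, 62, 45, 30, 31, 37, 51, 70, 84, 88, 77, 72, 66, 69, 80]
229 [49, 48, 53, 62, 76, 88, 96, 93, 76, 53, 37, 31, 38, 50, 72, 93, 101, 98, 93, 80, 72, 74]
230 [52, 42, 39, 53, 67, 73, 76, 82, 80, 65, 44, 36, 41, 53, 78, 98, 109, 108, 107, 102, 85, 74]
231 [68, 52, 49, 59, 71, 70, 64, 66, 72, 66, 51, 42, 44, 60, 81, 97, 107, 112, 111, 107, 93, 76]
232 [79, 64, 66, 84, 92, 89, 78, 72, 77, 67, 54, 44, 43, 53, 72, 91, 102, 109, 111, 109, 101, 81]
```

View pics/z8.png

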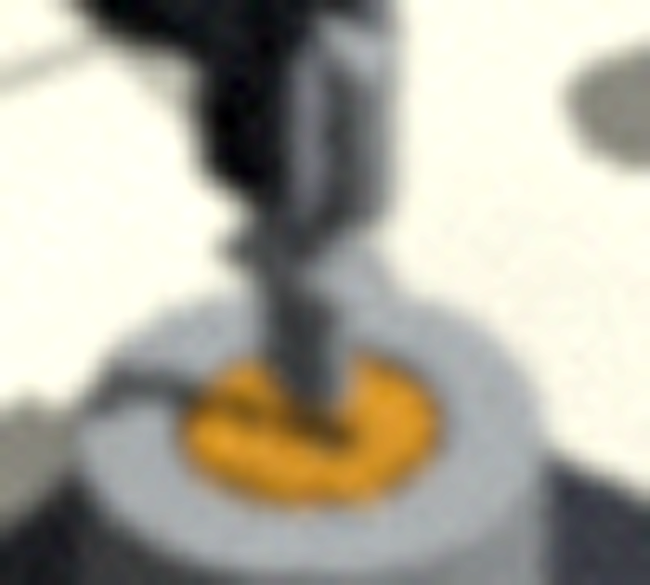

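Run:
```python
from h import *
p=np.array([.5476,-.0162,.0965]);z=p[2]-.019;a=np.radians(20.4)
def ext(hx,hy,zz,c=p):
    P=np.array([proj("scene",[c[0]+sx*hx*np.cos(a)-sy*hy*np.sin(a),c[1]+sx*hx*np.sin(a)+sy*hy*np.cos(a),zz]) for sx in(-1,1) for sy in(-1,1)])+[1.2,1]
    return P.round(1).tolist()
print("blade mid",ext(.008,.003,z-.012)); print("tip",ext(.008,.003,z-.03));print("shoulder bot",ext(.014,.008,z));print("shoulder top",ext(.014,.008,z+.004))
for q in((.5465,-.0178),(.5475,-.0165)): print("keyway",q,ext(.0089,.0039,.042,np.array(q)))
```

```text
blade mid [[308.4, 224.0], [310.0, 222.6], [314.0, 226.5], [315.6, 225.2]]
tip [[308.6, 230.1], [310.2, 228.8], [314.2, 232.7], [315.8, 231.4]]
shoulder bot [[304.8, 220.0], [309.1, 216.4], [314.7, 224.5], [319.0, 220.9]]
shoulder top [[304.8, 218.6], [309.1, 215.0], [314.6, 223.1], [318.9, 219.5]]
keyway (0.5465, -0.0178) [[307.3, 232.0], [309.4, 230.3], [313.4, 234.9], [315.5, 233.1]]
keyway (0.5475, -0.0165) [[308.0, 232.0], [310.1, 230.3], [314.2, 234.9], [316.2, 233.2]]
```

Keyway and blade now coincide horizontally in the image. A small correction across the blade, then feel for the mouth.

Request:
servo_tool(
  series=[
    [[0, -0.05, -0.07, 0.2, 0, 0, 0], [0, -0.05, -0.07, 0.4, 0, 0, 0], [0, -0.05, -0.07, 0.5, 0, 0, 0], [0, -0.05, -0.07, 0.6, 0, 0, 0], [0, -0.05, -0.07, 0.7, 0, 0, 0], [0, -0.05, -0.07, 0.7, 0, 0, 0]],
  ],
)

```text
time: 18.12
tcp_pos: [0.5482, -0.0167, 0.0896]
tcp_rot: [180.0, -0.0, -159.6]
ft_force: [0.4, 0.2, -0.4]
gripper_width: 0.13
```

```bash
python3 g.py .5468 -.0178 .1 200.4
```

```text
t 18.12 p [ 0.5482 -0.0167  0.0896] [ 1.7999e+02 -1.0000e-02 -1.5956e+02] F [ 0.4  0.2 -0.4] M [0.01 0.02 0.04] w 0.13
shift [ 0.17 -0.06 -1.04] rot [ 0. -0.  0.]
```

Request:
servo_tool(
  series=[
    [[0, 0, 0, 0.1, 0, 0, 0], [0, 0, 0, 0.2, 0, 0, 0], [0, 0, 0, 0.3, 0, 0, 0], [0, 0, 0, 0.3, 0, 0, 0]],
  ],
)

```text
time: 18.62
tcp_pos: [0.548, -0.0164, 0.0865]
tcp_rot: [180.0, -0.0, -159.6]
ft_force: [-1.0, 1.8, -0.8]
gripper_width: 0.127
```

```bash
python3 g.py .5468 -.0178 .1 200.4
```

```text
t 18.62 p [ 0.548  -0.0164  0.0865] [ 1.7996e+02 -2.0000e-02 -1.5956e+02] F [-1.   1.8 -0.8] M [0.41 0.08 0.03] w 0.127
shift [ 0.16 -0.09 -1.35] rot [ 0. -0.  0.]
```

No axial force, with the tip now about 4.5 mm below the mouth, so it's in. A small lateral force of about +2 N along key y calls for a +0.4 mm y shift. Continue.

Request:
servo_tool(
  series=[
    [[0, 0, 0.04, 0, 0, 0, 0], [0, 0, 0.04, 0.1, 0, 0, 0], [0, 0, 0.04, 0.2, 0, 0, 0], [0, 0, 0.04, 0.3, 0, 0, 0], [0, 0, 0.04, 0.3, 0, 0, 0]],
  ],
)

```text
time: 19.25
tcp_pos: [0.548, -0.0163, 0.0835]
tcp_rot: [180.0, -0.0, -159.6]
ft_force: [-0.7, 1.0, -2.4]
gripper_width: 0.125
```

```bash
python3 g.py .5468 -.0178 .1 200.4; python3 look.py 9 >/dev/null
```

```text
t 19.25 p [ 0.548  -0.0163  0.0835] [ 1.7999e+02 -2.0000e-02 -1.5956e+02] F [-0.7  1.  -2.4] M [0.22 0.14 0.  ] w 0.125
shift [ 0.17 -0.1  -1.65] rot [ 0. -0.  0.]
```

View pics/z9.png

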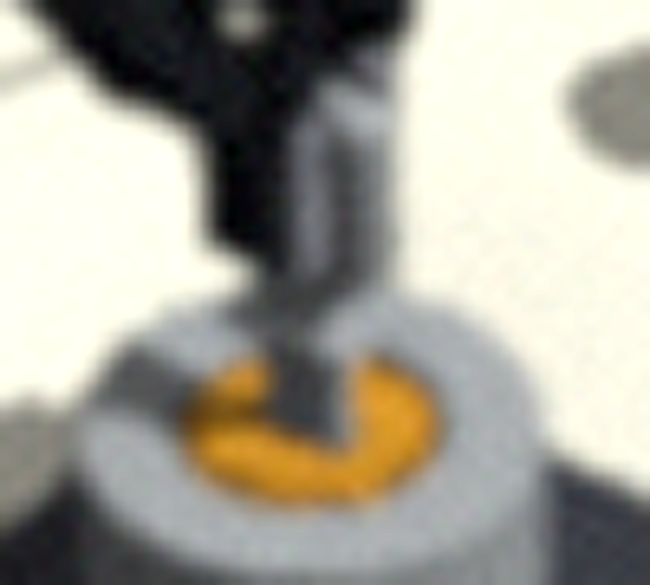

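The image shows the blade seated in the keyway. Now rock along y while descending past the first pins.

Request:
servo_tool(
  series=[
    [[0, 0, 0.02, 0.2, 0, 0, 0], [0, 0, 0.12, 0.25, 0, 0, 0], [0, 0, 0.12, 0.25, 0, 0, 0], [0, 0, -0.08, 0.25, 0, 0, 0], [0, 0, -0.08, 0.25, 0, 0, 0], [0, 0, 0.12, 0.35, 0, 0, 0], [0, 0, 0.12, 0.35, 0, 0, 0], [0, 0, -0.08, 0.35, 0, 0, 0], [0, 0, -0.08, 0.35, 0, 0, 0], [0, 0, 0.12, 0.45, 0, 0, 0], [0, 0, 0.12, 0.45, 0, 0, 0], [0, 0, -0.08, 0.45, 0, 0, 0], [0, 0, -0.08, 0.45, 0, 0, 0], [0, 0, 0.03, 0.55, 0, 0, 0], [0, 0, 0.03, 0.55, 0, 0, 0]],
  ],
)

```text
time: 21.18
tcp_pos: [0.5481, -0.0163, 0.0779]
tcp_rot: [-180.0, -0.0, -159.5]
ft_force: [-1.6, 1.2, 0.2]
gripper_width: 0.129
```

```bash
python3 g.py .5468 -.0178 .1 200.4
```

```text
t 21.18 p [ 0.5481 -0.0163  0.0779] [-1.7997e+02 -1.0000e-02 -1.5954e+02] F [-1.6  1.2  0.2] M [0.24 0.29 0.01] w 0.129
shift [ 0.17 -0.1  -2.21] rot [-0.  -0.   0.1]
```

Request:
servo_tool(
  series=[
    [[0, 0.02, 0, 0.2, 0, 0, 0], [0, 0.02, 0, 0.5, 0, 0, 0], [0, 0.02, 0.1, 0.65, 0, 0, 0], [0, 0.02, 0.1, 0.65, 0, 0, 0], [0, 0.02, -0.1, 0.65, 0, 0, 0], [0, 0.02, -0.1, 0.65, 0, 0, 0], [0, 0.02, 0.1, 0.75, 0, 0, 0], [0, 0.02, 0.1, 0.75, 0, 0, 0], [0, 0.02, -0.1, 0.75, 0, 0, 0], [0, 0.02, -0.1, 0.75, 0, 0, 0], [0, 0.02, 0.1, 0.85, 0, 0, 0], [0, 0.02, 0.1, 0.85, 0, 0, 0], [0, 0.02, -0.1, 0.85, 0, 0, 0], [0, 0.02, -0.1, 0.85, 0, 0, 0], [0, 0.02, 0.02, 1, 0, 0, 0], [0, 0.02, 0.02, 1, 0, 0, 0]],
  ],
)

```text
time: 23.18
tcp_pos: [0.5479, -0.0161, 0.068]
tcp_rot: [-180.0, 0.0, -159.5]
ft_force: [-1.0, 0.6, 2.1]
gripper_width: 0.128
```

```bash
python3 g.py .5468 -.0178 .1 200.4
```

```text
t 23.18 p [ 0.5479 -0.0161  0.068 ] [-1.7997e+02  1.0000e-02 -1.5954e+02] F [-1.   0.6  2.1] M [ 0.21  0.15 -0.06] w 0.128
shift [ 0.17 -0.12 -3.2 ] rot [-0.   0.   0.1]
```

Request:
servo_tool(
  series=[
    [[0, 0, 0.08, 0.1, 0, 0, 0], [0, 0, -0.08, 0.2, 0, 0, 0], [0, 0, 0.05, 0.3, 0, 0, 0], [0, 0, -0.05, 0.4, 0, 0, 0], [0, 0, 0, 0.5, 0, 0, 0], [0, 0, 0, 0.6, 0, 0, 0], [0, 0, 0, 0.7, 0, 0, 0], [0, 0, 0, 0.7, 0, 0, 0]],
  ],
)

```text
time: 24.18
tcp_pos: [0.5479, -0.016, 0.0611]
tcp_rot: [-180.0, 0.0, -159.6]
ft_force: [-0.1, -1.2, 1.1]
gripper_width: 0.131
```

```bash
python3 g.py .5468 -.0178 .1 200.4
```

```text
t 24.18 p [ 0.5479 -0.016   0.0611] [-1.7999e+02  1.0000e-02 -1.5955e+02] F [-0.1 -1.2  1.1] M [-0.05  0.05  0.04] w 0.131
shift [ 0.16 -0.13 -3.89] rot [-0.  0.  0.]
```

Press on until the shoulder bears.

Request:
servo_tool(
  series=[
    [[0, 0, 0.02, 0.1, 0, 0, 0], [0, 0, 0.02, 0.2, 0, 0, 0], [0, 0, 0.02, 0.2, 0, 0, 0], [0, 0, 0.02, 0.2, 0, 0, 0]],
  ],
)

```text
time: 24.68
tcp_pos: [0.548, -0.016, 0.061]
tcp_rot: [-179.9, 0.1, -159.5]
ft_force: [-3.2, -0.9, 13.1]
gripper_width: 0.135
```

```bash
python3 g.py .5468 -.0178 .1 200.4; python3 look.py 10 >/dev/null
```

```text
t 24.68 p [ 0.548 -0.016  0.061] [-1.7994e+02  5.0000e-02 -1.5955e+02] F [-3.2 -0.9 13.1] M [-0.01  0.59  0.02] w 0.135
shift [ 0.17 -0.13 -3.9 ] rot [-0.1  0.1  0.1]
```

View pics/z10.png

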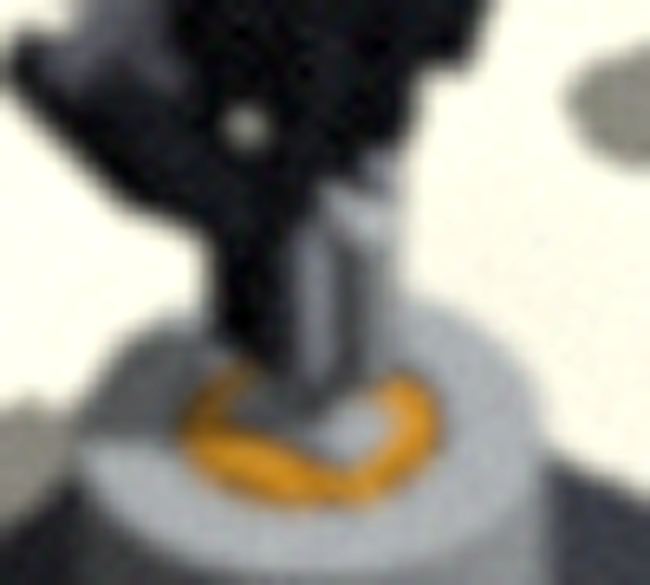

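The shoulder bears at TCP z 61.0 mm, as computed for home, with 13 N of push. Now turn clockwise about the lock axis, which lies about 1.5 mm along tool x from the TCP.

Request:
servo_tool(
  series=[
    [[0, 0, 0, -0.1, 0, 0, 0], [0, 0.01, -0.03, -0.1, 0, 0, 10], [0, 0.01, -0.05, -0.1, 0, 0, 20], [0, 0.02, -0.08, -0.1, 0, 0, 30], [0, 0.04, -0.1, -0.1, 0, 0, 40], [0, 0.05, -0.11, -0.1, 0, 0, 50], [0, 0.05, -0.11, -0.1, 0, 0, 50], [0, 0.05, -0.11, -0.1, 0, 0, 50]],
  ],
)

```text
time: 25.72
tcp_pos: [0.5474, -0.0161, 0.061]
tcp_rot: [179.9, -0.0, 150.4]
ft_force: [-1.5, 2.8, 9.2]
gripper_width: 0.131
```

```bash
python3 g.py .5468 -.0178 .1 110.4; python3 look.py 11 >/dev/null
```

```text
t 25.73 p [ 0.5474 -0.0161  0.061 ] [ 1.7993e+02 -5.0000e-02  1.5042e+02] F [-1.5  2.8  9.2] M [0.5  0.39 0.  ] w 0.131
shift [-0.03 -0.17 -3.9 ] rot [ 0.1 -0.1 40. ]
```

View pics/z11.png

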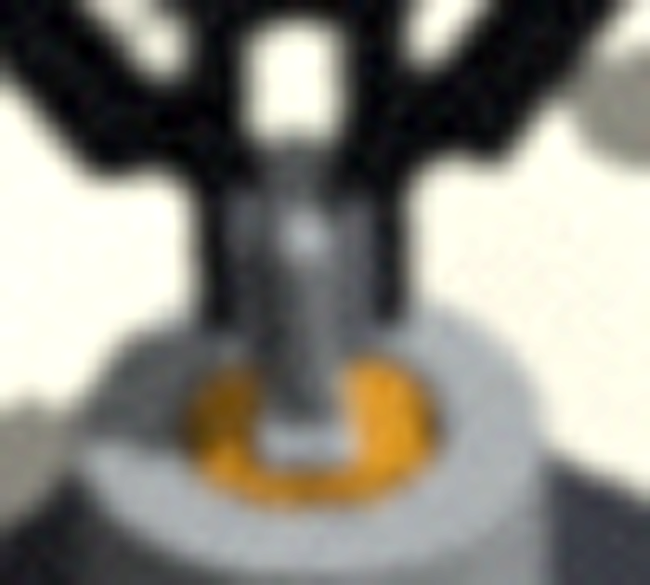

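The key and shoulder have turned with the jaws by about 50°. Continue to about 95°.

Request:
servo_tool(
  series=[
    [[0, 0.01, -0.03, 0, 0, 0, 10], [0, 0.02, -0.05, 0, 0, 0, 20], [0, 0.02, -0.07, 0, 0, 0, 30], [0, 0.03, -0.09, 0, 0, 0, 38], [0, 0.04, -0.1, 0, 0, 0, 45], [0, 0.04, -0.1, 0, 0, 0, 45], [0, 0.04, -0.1, 0, 0, 0, 45]],
  ],
)

```text
time: 26.65
tcp_pos: [0.5472, -0.0158, 0.0611]
tcp_rot: [179.9, -0.2, 105.4]
ft_force: [-0.7, 4.7, 7.9]
gripper_width: 0.129
```

```bash
python3 g.py .5468 -.0178 .1 110.4; python3 look.py 12 >/dev/null
```

```text
t 26.65 p [ 0.5472 -0.0158  0.0611] [ 1.7988e+02 -1.6000e-01  1.0539e+02] F [-0.7  4.7  7.9] M [0.98 0.11 0.04] w 0.129
shift [-0.17 -0.08 -3.9 ] rot [ 0.1 -0.2 -5. ]
```

View pics/z12.png

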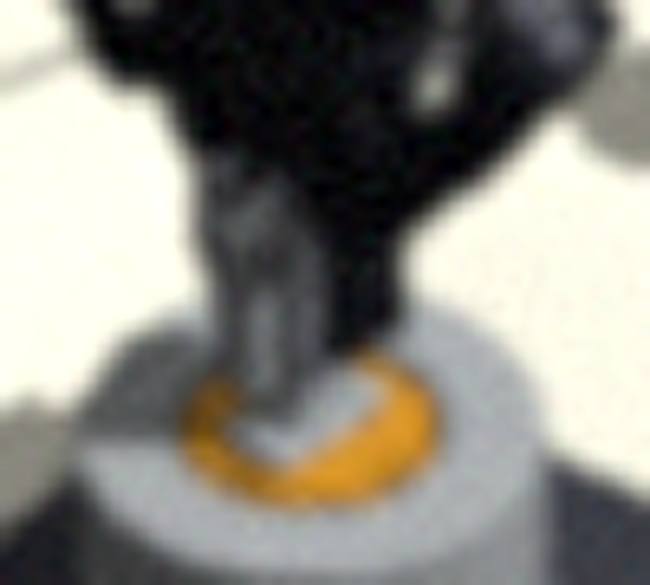

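The shoulder is turned by about a quarter. The lateral force is +4.7 N in y, so I'll relax that by 1.5 mm and turn a few more degrees to take up the key's play.

Request:
servo_tool(
  series=[
    [[0, 0.08, 0, 0, 0, 0, 0], [0, 0.15, 0, 0, 0, 0, 2], [0, 0.15, 0, 0, 0, 0, 3], [0, 0.15, 0, 0, 0, 0, 3]],
  ],
)

```text
time: 27.2
tcp_pos: [0.5474, -0.0154, 0.061]
tcp_rot: [179.9, -0.0, 102.4]
ft_force: [0.7, 2.6, 6.2]
gripper_width: 0.128
```

```bash
for i in 1 2 3; do python3 - <<'E'
from bench import *
get_image("scene");s=get_state();print(s["tcp_pos"].round(4),s["tcp_rot"].round(2),s["ft_force"].round(1),s["moment"].round(3),s["qpos"][5].round(2),s["tau"][5].round(3))
E
done
```

```text
[ 0.5474 -0.0154  0.061 ] [ 1.7985e+02 -4.0000e-02  1.0243e+02] [1.  1.6 5.4] [ 0.537 -0.035  0.113] -21.45 0.103
[ 0.5473 -0.0154  0.061 ] [ 1.7986e+02 -5.0000e-02  1.0242e+02] [0.7 2.6 6.9] [ 0.476 -0.01   0.054] -21.45 0.1
[ 0.5474 -0.0154  0.0611] [ 1.7985e+02 -4.0000e-02  1.0243e+02] [0.3 2.6 6.8] [0.46  0.015 0.06 ] -21.45 0.101
```

Joint 6 torque is 0.10 Nm, matching the spring at a quarter turn, so I'm not yet on the stop. I'll add a little more.

Request:
servo_tool(
  series=[
    [[0, 0.05, 0, 0, 0, 0, 1], [0, 0.05, 0, 0, 0, 0, 2], [0, 0.05, 0, 0, 0, 0, 2]],
  ],
)

```text
time: 27.72
tcp_pos: [0.5475, -0.0152, 0.061]
tcp_rot: [179.8, -0.0, 100.4]
ft_force: [0.4, 1.4, 5.2]
gripper_width: 0.129
```

```bash
python3 - <<'E'
from bench import *
s=get_state();print(s["tcp_pos"].round(4),s["tcp_rot"].round(2),s["ft_force"].round(1),s["moment"].round(3),s["qpos"][5].round(2),s["tau"][5].round(3))
E
python3 look.py 13 >/dev/null
```

```text
[ 0.5475 -0.0152  0.061 ] [ 1.7983e+02 -1.0000e-02  1.0044e+02] [0.4 1.4 5.2] [0.402 0.007 0.134] -19.41 0.174
```

View pics/z13.png

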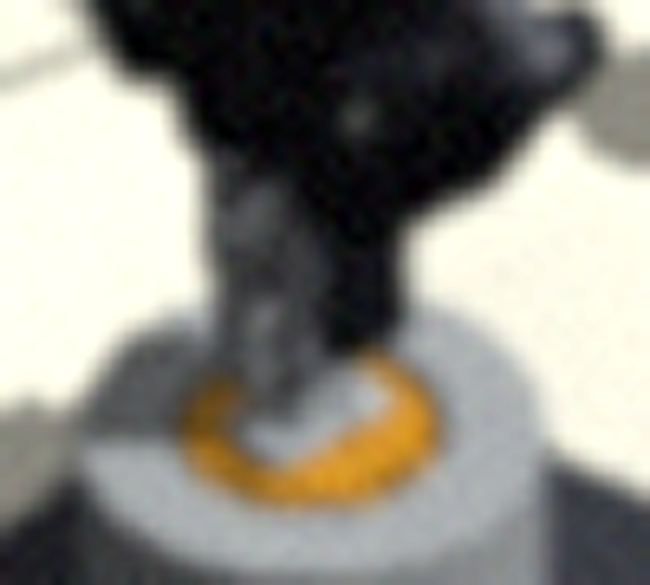

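Torque jumped from 0.10 to 0.17 Nm over 2°, so the core is now against its stop and past a quarter turn. One last check of the whole scene.

Run:
```python
from bench import *
import cv2,numpy as np
s=get_image("scene");cv2.imwrite("pics/fin.png",s)
d=cv2.absdiff(s,cv2.imread("pics/scene0.png")).max(2)
for n,(x0,x1,y0,y1) in dict(tongs=(50,190,330,375),dish=(195,280,310,385),therm=(375,425,245,297),rack=(436,528,138,218)).items(): print(n,(d[y0:y1,x0:x1]>30).sum())
st=get_state();print(st["tcp_rot"].round(2),st["ft_force"].round(1),st["tau"][5].round(3),st["gripper_width"])
```

```text
tongs 0
dish 0
therm 0
rack 0
[ 1.7983e+02 -1.0000e-02  1.0045e+02] [0.8 1.  5.2] 0.151 0.1284219996622728
```

View pics/fin.png

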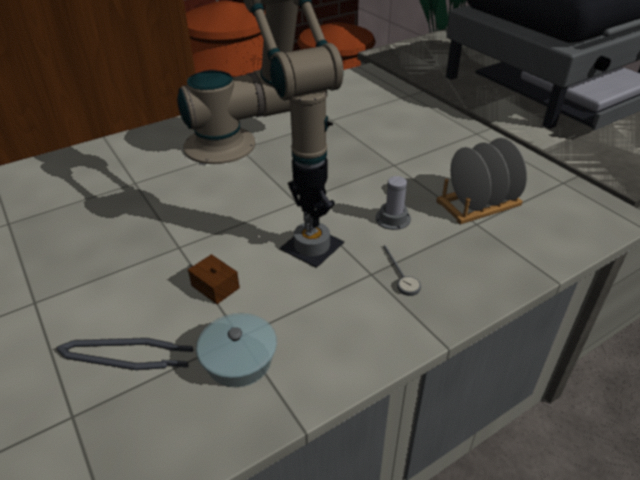

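The cartridge stands in the dock at about (397,195), the bystanders haven't changed, and the key is held turned in the lock. Now a short hold to check that the torque stays steady.

Request:
servo_tool(
  series=[
    [[0, 0, 0, 0, 0, 0, 0.5], [0, 0, 0, 0, 0, 0, 0.5], [0, 0, 0, 0, 0, 0, 0.5], [0, 0, 0, 0, 0, 0, 0.5], [0, 0, 0, 0, 0, 0, 0.5], [0, 0, 0, 0, 0, 0, 0.5]],
  ],
)

```text
time: 28.58
tcp_pos: [0.5476, -0.0152, 0.0611]
tcp_rot: [179.8, -0.0, 100.0]
ft_force: [0.9, 1.8, 6.8]
gripper_width: 0.129
```

Run:
```python
from bench import *
s=get_state();print(s["tcp_rot"].round(2),s["ft_force"].round(1),s["moment"].round(3),s["tau"][5].round(3),s["tcp_pos"].round(4))
if s["tau"][5]>.09: print(finish_job())
```

```text
[ 1.7983e+02 -1.0000e-02  9.9960e+01] [0.9 1.8 6.8] [ 0.439 -0.02   0.215] 0.228 [ 0.5476 -0.0152  0.0611]
the job is handed in; nothing more can be done
None
```

The job is done and handed in at about 28.6 s of the 72 s allowed. The system gave no verdict.

- **Cartridge:** I stood it in the socket and pressed until the pad hit its stop. The force rose to about 18 N with almost no further travel. After I let go, its top sat where the camera prediction puts a fully pressed pad, to within about 1 px.
- **Key:** I took it from the block and rocked it past both pairs of pins with little force. The shoulder bore on the lock at tool height 61.0 mm, exactly the height computed for home. I then turned the tool about 100° clockwise, which takes up the key's play. The holding torque went from 0.10 to 0.23 Nm over the last 2.5°, so I judge the core to be on its stop, just past a quarter turn. I could not read the core angle directly. The jaws still grip the key with about 7 N of downward push.
- **Bystanders:** the image patches around the plate rack, glass dish, thermometer and tongs showed no change from the start.

**Checks that disagreed:**
- The scene camera was off from the top camera by about 1.2 px. I corrected for that and used contact forces for the final alignment.
- The wrist torque reading about the vertical axis was noisy, so I relied on the joint 6 torque instead. It dipped from 0.17 to 0.15 Nm between two readings before the final half-degree.

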